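# Find the check weight and load the balance

## Robot

A 6-joint arm with a two-finger parallel gripper is mounted at the origin on a cart in front of the work surface, level with it; the furniture and walls round the work are solid. World frame = base frame: x ahead of the robot, y to its left, z up, the work surface at z = 0. Lengths are in m, angles in rad, forces in N, time in s.
With the tool pointing down it reaches from about 0.275 to 0.85 m from the base axis. Payload 19 kg.
Tool frame: the origin (TCP) lies where the fingers leave the gripper's body, on its centre line; the fingertips stand 73 mm ahead of it and the grasp point (between the pads) lies 54 mm ahead of it (finger_overhang is the distance from the TCP to the fingertips, in m); z points along the fingers, y is the direction in which the jaws open and shut (so a half turn about z gives the same grasp; the last joint's range is limited). The gripper opens to 85 mm and grips with 20 to 120 N. Pads are 22 mm wide; open, the fingers measure 114 mm over their backs; the gripper's body (76 mm by 85 mm) begins 54 mm behind the grasp point. The pads swing forward as they close: fully open they stand 13 mm farther back than shut.
Start: joints at [-1.293, 0.15, 1.437, -0, 1.554, -0.134], TCP at [0.23, -0.527, 0.304] pointing down, gripper open.
Joint ranges: [-2.8, 2.8], [-0.68, 2.1], [0.12, 2.68], [-1.39, 4.53], [0.16, 2.79], [-2.81, 2.81]. Speed limits (rad/s): [1.89, 1.89, 2.22, 3.01, 3.01, 3.01].

## Interface

Orientations are given as a unit quaternion [x, y, z, w].
In Python, from station import * gives the robot as it stands.
- The arm moves only by the tool apply_moves, never from a script. Its argument "commands" is a list of rows, each a list of 7 numbers: the shift along the tool's x, y, z in units of 30 mm (1.0 is 30 mm), then the turn, a rotation vector about the tool's x, y, z in rad, then the finger opening in mm, from 0 to 85.4. In form: [[tx, ty, tz, ax, ay, az, grip], ...]. A call has exactly 8 rows; each row is the pose to reach, as a shift and turn from the pose measured when the call began, along the tool's axes at that moment; what a row does not reach only later rows make up. A row lasts 1/8 s, in which the tool goes at most 62.5 mm and 10.7 degrees, less where a joint would pass 70% of its speed; a pose out of reach is approached as far as the arm can. A call with a gripper value outside its range is refused whole. The fingers move at their own pace and stop on an object; "newtons" is the grip in N (left out, the last holds). Time passes only in rows, so rows that repeat a pose let the fingers close, or fill a call up. It gives the time, the measured TCP pose, the force and the opening at its end, in the units of the state.
- get_state(): the state, without advancing time (a new reading comes with each control period).
- snapshot(name): name is "scene" or "top"; returns a dict with "image" (480x640x3 uint8, blue, green, red), "fov_y" (degrees; the focal length in pixels is half the picture's height over the tangent of half this angle, whatever the lens; pixels are square), "cx", "cy" (the principal point, pixels), "rvec" (rotation vector, rad) and "tvec" (3), from world to camera coordinates, as OpenCV has them. Camera axes: x right, y down, z forward; pixel columns grow to the right and rows downward; lengths in m; the calibration is good to about 2 mm. A picture is of the moment at which its call begins. There is no depth.
- sign_off(): hands the job in, once; it reports no verdict.
Trained networks look in the newest picture that a camera, given by its name, has taken for a name from the list of things; names that differ only in an ending like _2 or _b are one class to them, and where a whole thing is asked for, a point or a joint stands for the part that bears it (a point fixed in the world has none). Each returns a list of dicts, best first, with "conf" (0 to 1); they miss things now and then, are a little off and sometimes report something else, mostly with a low value. They report only what shows in the picture. A call takes as long as a camera call. They do not tell look-alikes from the thing itself.
- search_frame(camera, label): "point" ([x, y, z] in m, in world coordinates, good to about 4 mm: the middle of the surface that is visible of it).
- tip_of(camera, label): "point" ([x, y, z] in m, in world coordinates, good to about 4 mm: a listed point, or the origin of a listed thing).
The state is a dict: "clock": time; "qpos": joint angles; "qvel": joint speeds; "joint_efforts": joint torques, N m; "eef_pos": TCP position; "ee_rot": TCP orientation; "wrist_force": force on the tool from outside, world axes, zero at the start; "moment": the same for the moment, N m; "opening": finger opening in m.
Only numpy, scipy, OpenCV 4.12 (cv2) and the standard library are available. Lean on these libraries where they do the work, as an engineer would, in place of code of your own. Each camera call takes 0.05 s, during which the arm holds its last target. There are 200 camera calls.

## Task

One of the three identical lidded tubs holds the steel check weight; lift the lids to find out which, and stand the weight gently on the balance's pan, nothing else with it and without ever overloading the pan. Finish with the three tubs standing where they were, each with a lid seated flat on it again, and leave the timer and the marker undisturbed.

Things in the scene. Friction and masses are not known exactly. Their poses are not given: they have to be found in the camera images.
- tub_1: one of three identical round aluminium tubs, 700 g, loose, lidded, any of which may hold the check weight; 124 mm outside and 116 mm inside diameter, 90 mm high, floor 6 mm thick; origin at the centre of the underside, z up. Exactly one tub holds the check weight; which one is not told and changes: it must be seen or felt
- tub_2: one of three identical round aluminium tubs, 700 g, loose, lidded, any of which may hold the check weight; size and origin as tub_1. Of the two tubs without the weight one holds a clear flat dish (62 mm across, 16 mm high) and one is empty
- tub_3: one of three identical round aluminium tubs, 700 g, loose, lidded, any of which may hold the check weight; size and origin as tub_1. The weight: steel, 500 g, upright on the floor, up to 15 mm off the tub's centre; body 44 mm diameter, 38 mm high; neck 16 mm diameter; round grip knob 28 mm diameter, 44 to 70 mm above its foot (top 76 mm above the worktop)
- lid_1: loose lid (lies on tub_1), about 120 g: aluminium disc 128 mm diameter, 5 mm thick, underside 10 mm above the origin; under it a chamfered plug 108 mm diameter, 10 mm deep; on top a round black knob 30 mm diameter, 30 mm high (15 to 45 mm above the origin). Origin at the centre of the plug's foot, z up
- lid_2: loose lid (lies on tub_2), same as lid_1; the lids fit any tub, the plug with 4 mm clearance all round; seated, a lid's origin is 80 mm above the tub's origin. A lid can be laid plug down on the worktop
- lid_3: loose lid (lies on tub_3), same as lid_1; the lids fit any tub, the plug with 4 mm clearance all round; seated, a lid's origin is 80 mm above the tub's origin. A lid can be laid plug down on the worktop
- balance: white table balance, fixed to the worktop, 150 x 150 mm, housing 40 mm high, dark display strip on the edge that faces about -x; origin at the centre of its underside
- pan_top (a point): centre of the top face of the balance's round steel pan, 110 mm diameter, 62 mm above the worktop when unloaded; it sinks with the pan; z up
- pan (a joint): how far the pan has sunk, m: 0 unloaded, spring 800 N/m, so the check weight alone sinks it about 6 mm; more than 11 mm is overload; end stop at 14 mm
- timer: bystander: small white table timer 66 x 62 x 17 mm, loose; origin at the centre of its underside
- calculator: bystander: dark pocket calculator 66 x 105 x 13 mm, fixed to the worktop; origin at the centre of its underside
- marker: bystander: white marker pen with black cap, 116 mm long, 12 mm thick, lying loose; origin at the centre of its underside, length along its y axis
Not all that is in view belongs to the job. Leave any green look-alike of the lid_3 alone.

How it is judged:
By the outcome, as a careful person would: the job done as asked, in the order asked, and still so for the second after the job is handed in, with the robot touching nothing.
It also fails if it takes over 72 s, if anything falls off the work surface, if the arm or the gripper's body presses on something with over 40 N, if the wrist force passes 120 N, or if a joint passes its speed limit or range.

## Working session

There is one attempt and no reset: what is moved stays moved. The work goes in short steps, Python scripts to look and compute and a tool call to move; the robot and the scene stay as the last step left them, time stands still between calls to the robot, and variables do not carry over. Pictures are saved under pics/ and viewed, about 8 in all and at most 12, crops included, and the job is handed in when it is done.

Besides the shell and the picture viewer there is one more tool, called after "Emit:" as name([rows], argument=value, ...), one row to a line, values as JSON. apply_moves: Moves the arm, as the interface text tells. Its arguments: {"type":"object","properties":{"commands":{"type":"array","items":{"type":"array","items":{"type":"number"}}},"newtons":{"type":"number"}},"required":["commands"]}

```bash
mkdir -p pics
cat > h.py <<'E'
from station import *
import numpy as np, cv2
from scipy.spatial.transform import Rotation as R
def snap(cam,name):
    s=snapshot(cam); cv2.imwrite(f'pics/{name}.png',s['image']); return s
def K(s):
    f=240/np.tan(np.radians(s['fov_y']/2)); return np.array([[f,0,s['cx']],[0,f,s['cy']],[0,0,1]])
def proj(s,p):
    return cv2.projectPoints(np.array([p],float),np.array(s['rvec'],float),np.array(s['tvec'],float),K(s),None)[0].ravel()
def ray(s,u,v,z):
    Rm=cv2.Rodrigues(np.array(s['rvec'],float))[0]; c=-Rm.T@np.array(s['tvec'],float)
    d=Rm.T@np.linalg.inv(K(s))@[u,v,1]; return c+d*(z-c[2])/d[2]
def st():
    s=get_state(); r=R.from_quat(s['ee_rot'])
    print('t',round(s['clock'],2),'tcp',np.round(s['eef_pos'],4),'F',np.round(s['wrist_force'],1),'open',round(s['opening'],4)); print(np.round(r.as_matrix(),3).tolist(), np.round(s['qpos'],2)); return s
def move(target,yaw=None):
    s=st(); r=R.from_quat(s['ee_rot']); print('units',np.round(r.inv().apply(np.array(target)-s['eef_pos'])/0.03,2))
E
python3 - <<'E'
from h import *
st()
for c in ('scene','top'):
    s=snap(c,c+'0')
    print(c,np.round(ray(s,320,240,0),3), (-cv2.Rodrigues(np.array(s['rvec'],float))[0].T@np.array(s['tvec'],float)).round(3))
    for l in ('tub_1','lid_1','pan_top','balance','timer','marker','calculator'):
        for d in tip_of(c,l): print(l,np.round(d['point'],3),round(d['conf'],2),proj(s,d['point']).round())
a=cv2.imread('pics/scene0.png');b=cv2.imread('pics/top0.png')
cv2.imwrite('pics/both.png',cv2.resize(np.vstack([a,b]),(450,600)) if 0 else cv2.resize(np.hstack([a,b]),(800,300)))
E
```

```text
t 0.0 tcp [ 0.2301 -0.5268  0.3033] F [ 0.1 -0.  -0.9] open 0.0851
[[0.916, 0.4, -0.0], [0.4, -0.916, 0.001], [0.0, -0.001, -1.0]] [-1.29  0.15  1.44 -0.    1.55 -0.13]
scene [ 0.578 -0.207  0.   ] [-0.063  1.071  0.909]
tub_1 [ 0.612  0.284 -0.003] 0.86 [220. 334.]
tub_1 [ 0.617 -0.117  0.001] 0.71 [295. 251.]
tub_1 [ 0.624  0.107 -0.003] 0.66 [254. 293.]
lid_1 [ 0.623 -0.112  0.077] 0.87 [292. 230.]
lid_1 [0.626 0.106 0.082] 0.72 [251. 267.]
lid_1 [ 0.475 -0.521 -0.001] 0.51 [386. 204.]
pan_top [ 0.44  -0.094  0.062] 0.93 [346. 252.]
balance [ 0.428 -0.093 -0.001] 0.95 [349. 272.]
timer [ 0.392  0.055 -0.004] 0.7 [339. 305.]
marker [0.341 0.171 0.003] 0.45 [338. 336.]
calculator [0.42  0.337 0.002] 0.81 [276. 371.]
top [ 0.506 -0.101  0.   ] [ 0.348 -0.081  1.55 ]
tub_1 [0.615 0.285 0.   ] 0.62 [172. 201.]
lid_1 [ 0.475 -0.518  0.   ] 0.93 [480. 249.]
lid_1 [0.616 0.286 0.08 ] 0.85 [164. 196.]
lid_1 [0.624 0.105 0.078] 0.75 [236. 192.]
lid_1 [ 0.618 -0.117  0.078] 0.6 [326. 192.]
pan_top [ 0.44  -0.085  0.058] 0.63 [314. 264.]
balance [ 0.431 -0.092  0.002] 0.71 [317. 269.]
timer [ 0.387  0.056 -0.001] 0.94 [260. 287.]
marker [0.34  0.171 0.   ] 0.74 [216. 306.]
calculator [0.414 0.34  0.   ] 0.75 [150. 279.]
calculator [ 0.621 -0.119  0.077] 0.55 [326. 191.]
```

View pics/scene0.png

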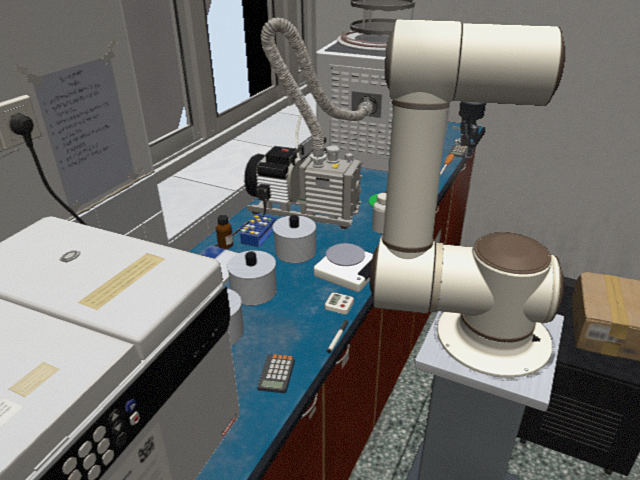

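View pics/top0.png

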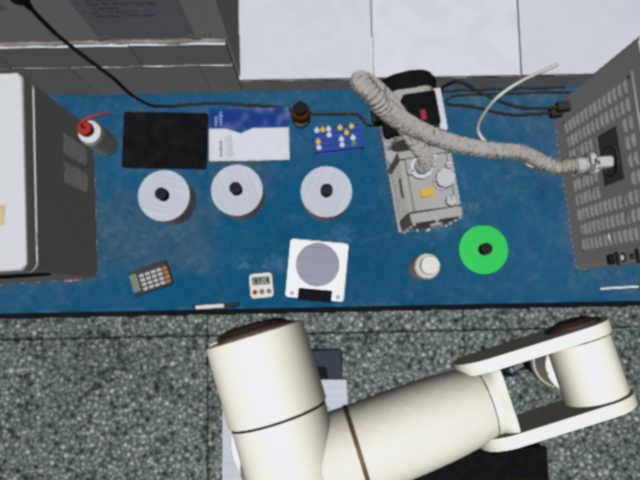

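The scene picture shows the pan at (346,252). In the top picture the three grey-lidded tubs are at (165,195), (237,190) and (326,191). The green-lidded look-alike at (484,249) is not one of the three aluminium tubs, so I leave it alone. Next I refine the knob positions and check them in a crop.

Run:
```python
from h import *
s=snap('top','top1'); im=s['image']
for n,(u,v) in dict(A=(165,195),B=(237,190),C=(326,191)).items():
    w=im[v-30:v+30,u-32:u+32].astype(int)
    m=((w.max(2)<60)).astype(np.uint8)
    nn,l,stt,c=cv2.connectedComponentsWithStats(m)
    k=[(stt[i,4],(c[i]+[u-32,v-30]).round(1).tolist()) for i in range(1,nn) if stt[i,4]>30]
    for a,p in k: print(n,'knob',a,p,ray(s,*p,0.117).round(4))
    g=((w.min(2)>120)&(w.max(2)-w.min(2)<40)).astype(np.uint8)
    cnt=max(cv2.findContours(g,0,1)[0],key=cv2.contourArea); e=cv2.fitEllipse(cnt)
    p=np.array(e[0])+[u-32,v-30]; print(n,'lid',p.round(1),np.round(e[1],1),ray(s,*p,0.095).round(4))
g=cv2.resize(im[140:320,120:520],(800,360)); cv2.imwrite('pics/crop1.png',g)
# hose: nearest approach of rays top(360,80)/scene(272,25)
s2=snapshot('scene')
def tri(a,b):
    P=[K(x)@np.hstack([cv2.Rodrigues(np.array(x['rvec'],float))[0],np.array(x['tvec'],float).reshape(3,1)]) for x in (s,s2)]
    X=cv2.triangulatePoints(P[0],P[1],np.array(a,float),np.array(b,float)); return (X[:3]/X[3]).ravel().round(3)
print('hose',tri((360,80),(275,25)),tri((430,165),(316,155)),'pump',tri((402,175),(318,155)))
```

```text
A knob 210 [166.5, 166.2] [0.6822 0.27   0.117 ]
A knob 104 [161.7, 193.9] [0.6142 0.2814 0.117 ]
A lid [163.4 195.3] [50.3 51.5] [0.6147 0.2828 0.095 ]
B knob 93 [235.5, 188.5] [0.6241 0.1027 0.117 ]
B lid [236.4 189.7] [50.6 51.4] [0.6252 0.1033 0.095 ]
C knob 85 [326.1, 190.1] [ 0.6159 -0.1172  0.117 ]
C lid [325.9 191.5] [50.5 50.8] [ 0.6166 -0.1171  0.095 ]
hose [ 0.687 -0.164  0.637] [ 0.655 -0.35   0.216] pump [ 0.621 -0.283  0.25 ]
```

View pics/crop1.png

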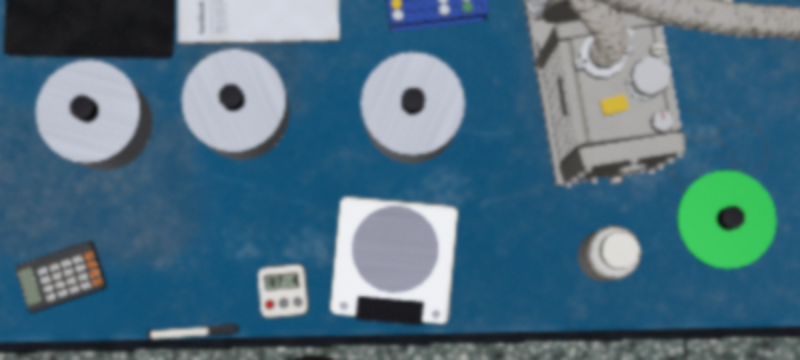

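Emit:
apply_moves([
  [1.5, -1.2, 0, 0, 0, 0.1, 60],
  [3, -2.4, 0, 0, 0, 0.2, 60],
  [4.6, -3.7, 0, 0, 0, 0.3, 60],
  [6.2, -5, 0, 0, 0, 0.41, 60],
  [7.8, -6.3, 0, 0, 0, 0.41, 60],
  [9.4, -7.6, 0, 0, 0, 0.41, 60],
  [11, -8.9, 0, 0, 0, 0.41, 60],
  [12.4, -10.1, 0, 0, 0, 0.41, 60],
])

```text
clock: 1.9
eef_pos: [0.4503, -0.0983, 0.3042]
ee_rot: [1.0, 0.001, 0.0, 0.0]
wrist_force: [1.8, -0.9, 0.1]
opening: 0.06
```

The crop confirms it: three grey lids with black knobs at (83,108), (231,97) and (413,100), and the green one at (727,220), which stays untouched. I start with the middle tub, B, at (0.625,0.103).

Emit:
apply_moves([
  [1.2, -1.4, 0.4, 0, 0, 0, 60],
  [2.5, -2.9, 0.8, 0, 0, 0, 60],
  [3.8, -4.4, 1.2, 0, 0, 0, 60],
  [5, -5.8, 1.6, 0, 0, 0, 60],
  [5.8, -6.7, 2, 0, 0, 0, 60],
  [5.8, -6.7, 2.8, 0, 0, 0, 60],
  [5.8, -6.7, 3.6, 0, 0, 0, 60],
  [5.8, -6.7, 4.35, 0, 0, 0, 60],
])

```text
clock: 2.9
eef_pos: [0.6239, 0.1032, 0.1728]
ee_rot: [1.0, 0.001, 0.0, 0.0]
wrist_force: [0.4, -0.1, -0.3]
opening: 0.0601
```

Emit:
apply_moves([
  [0, 0, 0, 0, 0, 0, 60],
  [0, 0, 0, 0, 0, 0, 25],
  [0, 0, 0, 0, 0, 0, 20],
  [0, 0, 0, 0, 0, 0, 20],
  [0, 0, 0, 0, 0, 0, 20],
  [0, 0, 0, 0, 0, 0, 20],
  [0, 0, 0, 0, 0, 0, 20],
  [0, 0, 0, 0, 0, 0, 20],
], newtons=40)

```text
clock: 3.9
eef_pos: [0.6243, 0.1034, 0.1741]
ee_rot: [1.0, 0.001, 0.001, -0.0]
wrist_force: [0.0, 2.1, 6.6]
opening: 0.0288
```

Emit:
apply_moves([
  [0, 0, -0.3, 0, 0, 0, 20],
  [0, 0, -0.9, 0, 0, 0, 20],
  [0, 0, -1.6, 0, 0, 0, 20],
  [-1, -0.6, -2.2, 0, 0, 0, 20],
  [-2.5, -1.6, -2.2, 0, 0, 0, 20],
  [-4, -2.6, -2.2, 0, 0, 0, 20],
  [-5.1, -3.4, -2.2, 0, 0, 0, 20],
  [-5.1, -3.4, -2.2, 0, 0, 0, 20],
])

```text
clock: 4.9
eef_pos: [0.4693, 0.2064, 0.2415]
ee_rot: [1.0, 0.002, 0.002, -0.0]
wrist_force: [0.7, 0.1, 0.6]
opening: 0.0289
```

Run:
```python
from h import *
st(); s=snap('top','top2'); s2=snap('scene','sc2')
a=cv2.resize(s['image'][130:310,120:360],(800,600))
b=cv2.resize(s2['image'][200:350,180:380],(800,600))
cv2.imwrite('pics/crop2.png',cv2.resize(np.vstack([a,b]),(500,600) if 0 else (480,600)) if 0 else cv2.resize(np.hstack([a,b]),(800,300)))
```

```text
t 4.9 tcp [0.4693 0.2064 0.2415] F [0.7 0.1 0.6] open 0.0289
[[1.0, 0.005, 0.004], [0.005, -1.0, 0.001], [0.004, -0.001, -1.0]] [ 0.26  0.05  1.68 -0.    1.41  1.83]
```

View pics/crop2.png

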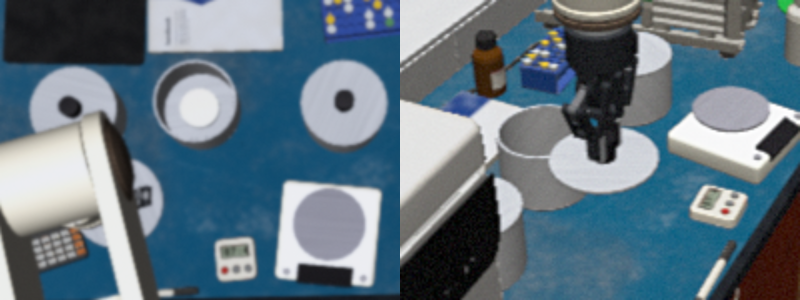

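The crop shows tub B at (195,105) holding a plain bright disc about 60 mm across. That matches the dish rather than the 44 mm weight with its knob, so the lid goes back.

Emit:
apply_moves([
  [1.5, 1, 0, 0, 0, 0, 20],
  [3, 2, 0, 0, 0, 0, 20],
  [4.3, 2.8, 0, 0, 0, 0, 20],
  [5.17, 3.43, 0, 0, 0, 0, 20],
  [5.17, 3.43, 0.5, 0, 0, 0, 20],
  [5.17, 3.43, 1.2, 0, 0, 0, 20],
  [5.17, 3.43, 1.8, 0, 0, 0, 20],
  [5.17, 3.43, 2.2, 0, 0, 0, 20],
])

```text
clock: 6.0
eef_pos: [0.6265, 0.1028, 0.1744]
ee_rot: [1.0, 0.002, 0.002, -0.0]
wrist_force: [-0.5, -0.4, -0.2]
opening: 0.0288
```

```bash
python3 -c "
from h import *
st()"
```

```text
t 6.0 tcp [0.6265 0.1028 0.1744] F [-0.5 -0.4 -0.2] open 0.0288
[[1.0, 0.003, 0.003], [0.003, -1.0, 0.0], [0.003, -0.0, -1.0]] [0.04 0.34 1.47 0.   1.33 1.61]
```

Emit:
apply_moves([
  [-0.05, 0, 0.05, 0, 0, 0, 20],
  [-0.05, 0, 0.05, 0, 0, 0, 60],
  [-0.05, 0, 0.05, 0, 0, 0, 60],
  [-0.05, 0, -0.7, 0, 0, 0, 60],
  [-0.05, 0, -1.8, 0, 0, 0, 60],
  [-0.1, -1.5, -2, 0, 0, 0, 60],
  [-0.2, -3.2, -2, 0, 0, 0, 60],
  [-0.3, -4.8, -2, 0, 0, 0, 60],
])

```text
clock: 7.0
eef_pos: [0.6166, 0.2482, 0.2347]
ee_rot: [1.0, 0.001, 0.002, -0.0]
wrist_force: [0.6, -0.9, 0.4]
opening: 0.0601
```

Run:
```python
from h import *
s=snapshot('top'); 
move((0.6145,0.2822,0.1735))
cv2.imwrite('pics/crop3.png',np.hstack([cv2.resize(s['image'][150:230,200:280],(400,400)),cv2.resize(snapshot('scene')['image'][230:310,210:290],(400,400))]))
```

```text
t 7.05 tcp [0.6156 0.2533 0.2345] F [-2.4  6.1  0.6] open 0.06
[[1.0, 0.006, 0.003], [0.006, -1.0, 0.002], [0.003, -0.002, -1.0]] [0.27 0.37 1.31 0.   1.46 1.84]
units [-0.04 -0.96  2.03]
```

View pics/crop3.png

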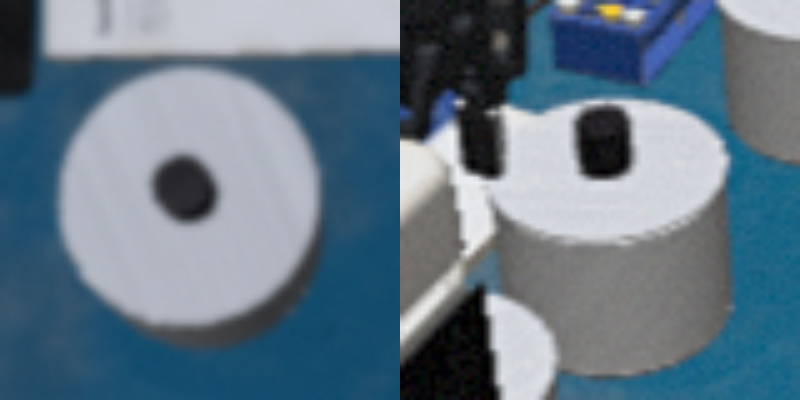

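Lid B is seated flat: the disc is concentric with its tub, and the knob at (605,140) stands upright. On to tub A.

Emit:
apply_moves([
  [0, -0.5, 0, 0, 0, 0, 60],
  [0, -0.96, 0, 0, 0, 0, 60],
  [0, -0.96, 0.8, 0, 0, 0, 60],
  [0, -0.96, 1.5, 0, 0, 0, 60],
  [0, -0.96, 2, 0, 0, 0, 60],
  [0, -0.96, 2, 0, 0, 0, 60],
  [0, -0.96, 2, 0, 0, 0, 25],
  [0, -0.96, 2, 0, 0, 0, 20],
])

```text
clock: 8.1
eef_pos: [0.6163, 0.2799, 0.1756]
ee_rot: [1.0, 0.003, 0.002, -0.001]
wrist_force: [-0.2, 3.2, 7.4]
opening: 0.0285
```

Emit:
apply_moves([
  [0, 0, 0, 0, 0, 0, 20],
  [0, 0, 0, 0, 0, 0, 20],
  [0, 0, 0, 0, 0, 0, 20],
  [0, 0, -0.3, 0, 0, 0, 20],
  [0, 0, -0.9, 0, 0, 0, 20],
  [0, 0, -1.6, 0, 0, 0, 20],
  [0, 0, -2.2, 0, 0, 0, 20],
  [0, 0, -2.2, 0, 0, 0, 20],
])

```text
clock: 9.1
eef_pos: [0.6164, 0.28, 0.2437]
ee_rot: [1.0, 0.003, 0.004, -0.002]
wrist_force: [0.6, 0.1, -2.4]
opening: 0.0282
```

Emit:
apply_moves([
  [-1, 1.2, -0.2, 0, 0, 0, 20],
  [-2, 2.4, -0.2, 0, 0, 0, 20],
  [-3, 3.6, -0.2, 0, 0, 0, 20],
  [-4, 4.8, -0.2, 0, 0, 0, 20],
  [-5, 6, -0.2, 0, 0, 0, 20],
  [-5.5, 6.6, -0.2, 0, 0, 0, 20],
  [-5.5, 6.6, -0.2, 0, 0, 0, 20],
  [-5.5, 6.6, -0.2, 0, 0, 0, 20],
])

```text
clock: 10.1
eef_pos: [0.453, 0.081, 0.2477]
ee_rot: [1.0, 0.003, 0.004, -0.002]
wrist_force: [0.1, 0.5, -2.1]
opening: 0.0285
```

Run:
```python
from h import *
st(); s=snap('top','top4')
cv2.imwrite('pics/crop4.png',np.hstack([cv2.resize(s['image'][150:230,125:205],(400,400)),cv2.resize(s['image'][130:330,100:300],(400,400))]))
```

```text
t 10.1 tcp [0.453  0.081  0.2477] F [ 0.1  0.5 -2.1] open 0.0285
[[1.0, 0.007, 0.007], [0.007, -1.0, 0.003], [0.007, -0.003, -1.0]] [ 0.01 -0.07  1.78  0.    1.42  1.57]
```

View pics/crop4.png

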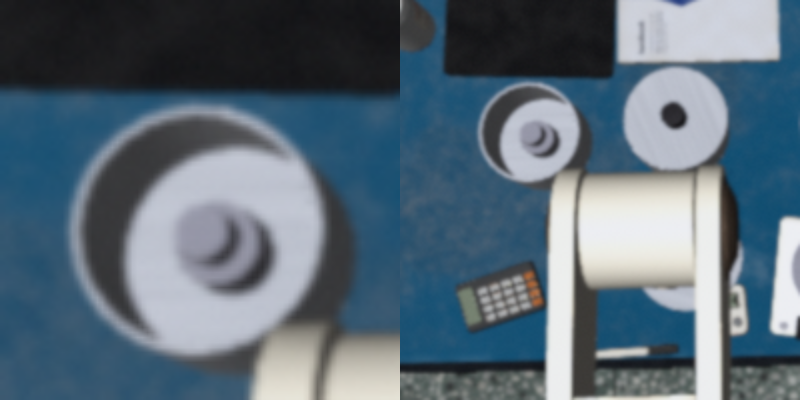

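The weight is in tub A. Its knob top is at crop pixel (207,235), its neck and collar just beside it, and its body at about (238,255). I lay the lid on the free worktop at about (0.47,0.205).

Emit:
apply_moves([
  [0.1, -1.2, 0, 0, 0, 0, 20],
  [0.3, -2.6, 0, 0, 0, 0, 20],
  [0.57, -4.1, 0, 0, 0, 0, 20],
  [0.57, -4.1, 1.2, 0, 0, 0, 20],
  [0.57, -4.1, 2.6, 0, 0, 0, 20],
  [0.57, -4.1, 3.8, 0, 0, 0, 20],
  [0.57, -4.1, 4.6, 0, 0, 0, 20],
  [0.57, -4.1, 4.95, 0, 0, 0, 20],
])

```text
clock: 11.15
eef_pos: [0.47, 0.2052, 0.098]
ee_rot: [1.0, 0.004, 0.002, -0.001]
wrist_force: [0.5, -0.3, -1.0]
opening: 0.0287
```

Run:
```python
from h import *
st(); s=snapshot('top')
print(ray(s,166.4,197,0.076).round(4), ray(s,172.6,201,0.044).round(4))
im=cv2.imread('pics/top4.png')
w=im[150:230,125:205].astype(np.float32); g=cv2.cvtColor(cv2.resize(w.astype(np.uint8),None,fx=8,fy=8,interpolation=2),6)
c=cv2.HoughCircles(g,cv2.HOUGH_GRADIENT,1.5,30,param1=60,param2=25,minRadius=30,maxRadius=230)
for x,y,r in (c[0][:10] if c is not None else []): print((x/8+125).round(1),(y/8+150).round(1),(r/8).round(1))
```

```text
t 11.15 tcp [0.47   0.2052 0.098 ] F [ 0.5 -0.3 -1. ] open 0.0287
[[1.0, 0.008, 0.005], [0.008, -1.0, 0.003], [0.005, -0.003, -1.0]] [0.26 0.18 1.84 0.   1.11 1.82]
[0.6138 0.2801 0.076 ] [0.6089 0.2722 0.044 ]
164.8 196.8 23.7
169.9 200.0 19.5
162.4 193.4 27.2
175.2 205.0 25.7
168.4 195.5 22.0
160.3 197.5 19.1
166.9 203.9 16.6
163.7 200.7 27.4
170.7 190.6 17.8
172.9 196.6 17.3
```

Emit:
apply_moves([
  [0, 0, 0.07, 0, 0, 0, 20],
  [0, 0, 0.07, 0, 0, 0, 50],
  [0, 0, 0.07, 0, 0, 0, 50],
  [0, 0, -1, 0, 0, 0, 50],
  [0, 0, -2.5, 0, 0, 0, 50],
  [1.5, -0.8, -3.8, 0, 0, 0, 50],
  [3.2, -1.6, -3.8, 0, 0, 0, 50],
  [4.79, -2.44, -3.8, 0, 0, 0, 50],
])

```text
clock: 12.2
eef_pos: [0.6142, 0.2799, 0.2138]
ee_rot: [1.0, 0.004, 0.003, -0.002]
wrist_force: [-0.3, 0.7, 0.7]
opening: 0.0501
```

Emit:
apply_moves([
  [0, 0, 0, 0, 0, 0, 50],
  [0, 0, 0, 0, 0, 0, 50],
  [0, 0, 0, 0, 0, 0, 50],
  [0, 0, 0, 0, 0, 0, 50],
  [0, 0, 0, 0, 0, 0, 50],
  [0, 0, 0, 0, 0, 0, 50],
  [0, 0, 0, 0, 0, 0, 50],
  [0, 0, 0, 0, 0, 0, 50],
])

```text
clock: 13.2
eef_pos: [0.6142, 0.2799, 0.2137]
ee_rot: [1.0, 0.004, 0.003, -0.002]
wrist_force: [0.3, 0.0, 0.7]
opening: 0.05
```

Run:
```python
from h import *
snap('top','top5'); s=snap('scene','sc5')
move((0.6135,0.2795,0.120))
for d in tip_of('scene','lid_1')+tip_of('top','lid_1'): print(np.round(d['point'],3),round(d['conf'],2))
```

```text
t 13.3 tcp [0.6142 0.2799 0.2137] F [ 1.5 -0.5  0. ] open 0.0498
[[1.0, 0.008, 0.007], [0.008, -1.0, 0.003], [0.007, -0.003, -1.0]] [0.31 0.39 1.31 0.   1.43 1.88]
units [-0.04  0.02  3.12]
[ 0.472  0.209 -0.001] 0.89
[ 0.621 -0.112  0.075] 0.78
[0.631 0.107 0.078] 0.73
[ 0.474 -0.52  -0.004] 0.61
[0.468 0.205 0.004] 0.77
[ 0.47  -0.52   0.001] 0.77
[0.622 0.104 0.077] 0.75
[ 0.618 -0.118  0.076] 0.61
[ 0.618  0.284 -0.003] 0.32
```

Emit:
apply_moves([
  [0, 0, 0.6, 0, 0, 0, 50],
  [0, 0, 1.3, 0, 0, 0, 50],
  [0, 0, 2, 0, 0, 0, 50],
  [0, 0, 2.5, 0, 0, 0, 50],
  [0, 0, 2.9, 0, 0, 0, 50],
  [0, 0, 3.1, 0, 0, 0, 50],
  [0, 0, 3.1, 0, 0, 0, 50],
  [0, 0, 3.1, 0, 0, 0, 50],
])

```text
clock: 14.4
eef_pos: [0.6151, 0.2803, 0.1214]
ee_rot: [1.0, 0.004, 0.004, -0.002]
wrist_force: [0.4, 0.6, 1.0]
opening: 0.0497
```

Emit:
apply_moves([
  [0, 0, 0, 0, 0, 0, 35],
  [0, 0, 0, 0, 0, 0, 25],
  [0, 0, 0, 0, 0, 0, 18],
  [0, 0, 0, 0, 0, 0, 18],
  [0, 0, 0, 0, 0, 0, 18],
  [0, 0, 0, 0, 0, 0, 18],
  [0, 0, 0, 0, 0, 0, 18],
  [0, 0, 0, 0, 0, 0, 18],
], newtons=50)

```text
clock: 15.4
eef_pos: [0.6153, 0.2806, 0.1222]
ee_rot: [1.0, 0.004, 0.004, -0.002]
wrist_force: [-0.4, 3.8, 6.5]
opening: 0.0267
```

Emit:
apply_moves([
  [0, 0, -0.2, 0, 0, 0, 18],
  [0, 0, -0.6, 0, 0, 0, 18],
  [0, 0, -1.2, 0, 0, 0, 18],
  [0, 0, -2, 0, 0, 0, 18],
  [0, 0, -2.8, 0, 0, 0, 18],
  [0, 0, -3.6, 0, 0, 0, 18],
  [0, 0, -4.4, 0, 0, 0, 18],
  [0, 0, -4.4, 0, 0, 0, 18],
])

```text
clock: 16.4
eef_pos: [0.6146, 0.2802, 0.257]
ee_rot: [1.0, 0.004, 0.006, -0.003]
wrist_force: [0.9, -0.3, -6.1]
opening: 0.0269
```

Run:
```python
from h import *
# pan centre
im=cv2.imread('pics/top0.png'); s=snapshot('top')
w=im[225:310,275:365].astype(int)
m=((abs(w.sum(2)/3-150)<45)&(w.max(2)-w.min(2)<40)).astype(np.uint8); m=cv2.morphologyEx(m,cv2.MORPH_OPEN,np.ones((5,5)))
e=cv2.fitEllipse(max(cv2.findContours(m,0,1)[0],key=cv2.contourArea)); p=np.array(e[0])+[275,225]
print(p,e[1],ray(s,*p,.062).round(4))
move((0.438,-0.090,0.25))
cv2.imwrite('pics/crop5.png',np.hstack([cv2.resize(s['image'][150:230,125:205],(400,400)),cv2.resize(snapshot('scene')['image'][190:340,170:320],(400,400))]))
```

```text
[317.1423645  264.10855865] (42.13890838623047, 42.30061721801758) [ 0.4398 -0.0922  0.062 ]
t 16.45 tcp [0.6142 0.28   0.2551] F [-1.1 -0.  -6.1] open 0.0267
[[1.0, 0.008, 0.01], [0.008, -1.0, 0.005], [0.01, -0.005, -1.0]] [0.31 0.37 1.26 0.   1.5  1.88]
units [-5.97 12.29  0.05]
```

View pics/crop5.png

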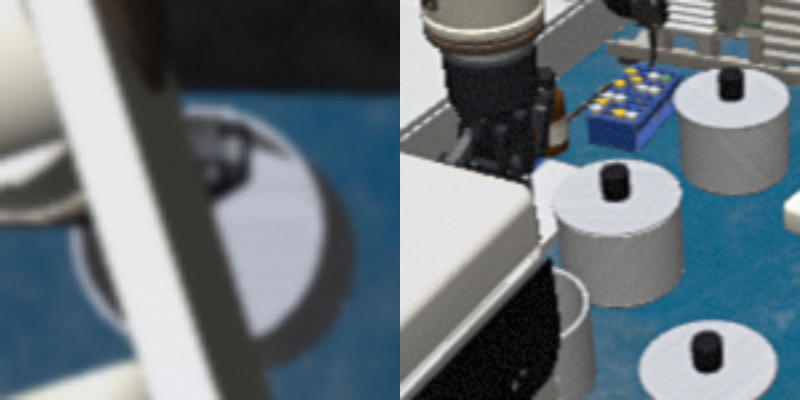

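The weight is clear of the tub: about 5–6 N on the wrist, and lid B still looks fine. I carry it to the pan at (0.440,-0.092).

Emit:
apply_moves([
  [-0.7, 1.5, -0.2, 0, 0, 0, 18],
  [-1.5, 3.1, -0.2, 0, 0, 0, 18],
  [-2.3, 4.8, -0.2, 0, 0, 0, 18],
  [-3.2, 6.6, -0.2, 0, 0, 0, 18],
  [-4, 8.4, -0.2, 0, 0, 0, 18],
  [-4.8, 10.1, 0, 0, 0, 0, 18],
  [-5.5, 11.6, 0, 0, 0, 0, 18],
  [-5.91, 12.36, 0, 0, 0, 0, 18],
])

```text
clock: 17.5
eef_pos: [0.4381, -0.0939, 0.2498]
ee_rot: [1.0, 0.003, 0.004, -0.002]
wrist_force: [1.2, 0.7, -4.2]
opening: 0.0264
```

Emit:
apply_moves([
  [0, 0, 0.4, 0, 0, 0, 18],
  [0, 0, 0.8, 0, 0, 0, 18],
  [0, 0, 1.2, 0, 0, 0, 18],
  [0, 0, 1.6, 0, 0, 0, 18],
  [0, 0, 1.8, 0, 0, 0, 18],
  [0, 0, 1.9, 0, 0, 0, 18],
  [0, 0, 1.9, 0, 0, 0, 18],
  [0, 0, 1.9, 0, 0, 0, 18],
])

```text
clock: 18.5
eef_pos: [0.4387, -0.0937, 0.1932]
ee_rot: [1.0, 0.003, 0.004, -0.002]
wrist_force: [-0.5, 0.1, -5.8]
opening: 0.0268
```

Run:
```python
from h import *
move((0.4398,-0.0922,0.178))
```

```text
t 18.5 tcp [ 0.4387 -0.0937  0.1932] F [-0.5  0.1 -5.8] open 0.0268
[[1.0, 0.006, 0.008], [0.006, -1.0, 0.004], [0.008, -0.004, -1.0]] [-0.39 -0.05  1.88  0.01  1.31  1.18]
units [ 0.03 -0.05  0.51]
```

Emit:
apply_moves([
  [0.03, -0.05, 0.25, 0, 0, 0, 18],
  [0.03, -0.05, 0.4, 0, 0, 0, 18],
  [0.03, -0.05, 0.48, 0, 0, 0, 18],
  [0.03, -0.05, 0.54, 0, 0, 0, 18],
  [0.03, -0.05, 0.6, 0, 0, 0, 18],
  [0.03, -0.05, 0.64, 0, 0, 0, 18],
  [0.03, -0.05, 0.67, 0, 0, 0, 18],
  [0.03, -0.05, 0.67, 0, 0, 0, 18],
])

```text
clock: 19.5
eef_pos: [0.4398, -0.0921, 0.1732]
ee_rot: [1.0, 0.003, 0.004, -0.002]
wrist_force: [-0.5, 2.1, -0.9]
opening: 0.0272
```

Emit:
apply_moves([
  [0, 0, 0.02, 0, 0, 0, 28],
  [0, 0, 0.02, 0, 0, 0, 30],
  [0, 0, 0.02, 0, 0, 0, 34],
  [0, 0, 0.02, 0, 0, 0, 40],
  [0, 0, 0.02, 0, 0, 0, 46],
  [0, 0, 0.02, 0, 0, 0, 50],
  [0, 0, 0.02, 0, 0, 0, 50],
  [0, 0, 0.02, 0, 0, 0, 50],
])

```text
clock: 20.5
eef_pos: [0.4397, -0.0921, 0.1725]
ee_rot: [1.0, 0.003, 0.004, -0.002]
wrist_force: [0.1, -0.8, -0.1]
opening: 0.0497
```

Emit:
apply_moves([
  [0, 0, -0.4, 0, 0, 0, 50],
  [0, 0, -0.9, 0, 0, 0, 50],
  [0, 0, -1.6, 0, 0, 0, 50],
  [0, 0, -2.4, 0, 0, 0, 50],
  [0, -1.8, -2.8, 0, 0, 0, 50],
  [0.2, -3.8, -2.8, 0, 0, 0, 50],
  [0.5, -5.8, -2.8, 0, 0, 0, 50],
  [0.8, -7.8, -2.8, 0, 0, 0, 50],
])

```text
clock: 21.5
eef_pos: [0.4617, 0.1437, 0.2593]
ee_rot: [1.0, 0.003, 0.005, -0.002]
wrist_force: [0.7, -0.7, 0.4]
opening: 0.0502
```

Run:
```python
from h import *
s=snapshot('scene'); cv2.imwrite('pics/crop6.png',np.hstack([cv2.resize(s['image'][215:295,305:385],(400,400)),cv2.resize(snapshot('top')['image'][230:310,275:355],(400,400))]))
move((0.471,0.206,0.097))
```

```text
t 21.6 tcp [0.4616 0.1464 0.2588] F [-0.  -1.1 -0.4] open 0.0501
[[1.0, 0.011, 0.009], [0.011, -1.0, 0.006], [0.009, -0.005, -1.0]] [ 0.15 -0.03  1.71  0.    1.44  1.7 ]
units [ 0.29 -1.95  5.41]
```

View pics/crop6.png

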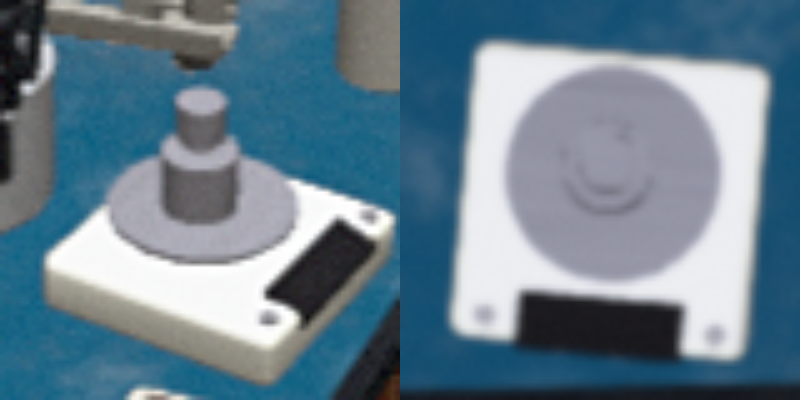

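The weight stands upright on the pan: body at (200,185) in the scene crop, centred at (605,170) in the top crop. Now I fetch lid A.

Emit:
apply_moves([
  [0.1, -0.8, 0.5, -0.005, -0.009, 0, 55],
  [0.2, -1.5, 1, -0.005, -0.009, 0, 55],
  [0.29, -1.95, 2, -0.005, -0.009, 0, 55],
  [0.29, -1.95, 3, -0.005, -0.009, 0, 55],
  [0.29, -1.95, 4, -0.005, -0.009, 0, 55],
  [0.29, -1.95, 4.9, -0.005, -0.009, 0, 55],
  [0.29, -1.95, 5.38, -0.005, -0.009, 0, 55],
  [0.29, -1.95, 5.38, -0.005, -0.009, 0, 55],
])

```text
clock: 22.6
eef_pos: [0.4712, 0.2057, 0.0979]
ee_rot: [1.0, 0.005, -0.0, -0.0]
wrist_force: [0.4, 1.2, 0.2]
opening: 0.0551
```

Emit:
apply_moves([
  [0, 0, 0, 0, 0, 0, 30],
  [0, 0, 0, 0, 0, 0, 20],
  [0, 0, 0, 0, 0, 0, 20],
  [0, 0, 0, 0, 0, 0, 20],
  [0, 0, 0, 0, 0, 0, 20],
  [0, 0, 0, 0, 0, 0, 20],
  [0, 0, 0, 0, 0, 0, 20],
  [0, 0, 0, 0, 0, 0, 20],
], newtons=40)

```text
clock: 23.6
eef_pos: [0.4717, 0.2058, 0.0992]
ee_rot: [1.0, 0.005, 0.001, -0.0]
wrist_force: [-0.7, -1.8, 6.2]
opening: 0.0284
```

Emit:
apply_moves([
  [0, 0, -0.4, 0, 0, 0, 20],
  [0, 0, -1, 0, 0, 0, 20],
  [0, 0, -1.8, 0, 0, 0, 20],
  [0, 0, -2.8, 0, 0, 0, 20],
  [0, 0, -3.8, 0, 0, 0, 20],
  [0, 0, -4.6, 0, 0, 0, 20],
  [0, 0, -4.8, 0, 0, 0, 20],
  [0, 0, -4.8, 0, 0, 0, 20],
])

```text
clock: 24.6
eef_pos: [0.4715, 0.2057, 0.2432]
ee_rot: [1.0, 0.005, 0.001, -0.0]
wrist_force: [-0.4, 1.1, -2.0]
opening: 0.0284
```

Run:
```python
from h import *
s=snap('top','top7'); im=s['image']
# tub A rim vs before: ellipse of rim outer in both pictures
for n,q in (('scene',None),('top',None)):
    snapshot(n)
    for d in tip_of(n,'tub_1'): print(n,np.round(d['point'],3),round(d['conf'],2))
move((0.6165,0.281,0.2365))
```

```text
scene [ 0.618 -0.115  0.001] 0.83
scene [ 0.612  0.283 -0.003] 0.79
scene [ 0.624  0.105 -0.001] 0.67
scene [ 0.617 -0.113  0.076] 0.36
top [ 0.621  0.286 -0.001] 0.93
top [ 0.432 -0.093 -0.002] 0.69
t 24.85 tcp [0.4713 0.2056 0.2424] F [ 0.6 -0.4 -1.1] open 0.0282
[[1.0, 0.011, 0.0], [0.011, -1.0, 0.0], [0.0, -0.0, -1.0]] [0.26 0.05 1.67 0.   1.42 1.82]
units [ 4.87 -2.46  0.2 ]
```

Run:
```python
from h import *
s=snapshot('top')
for f in ('top4','top7'):
    im=cv2.imread(f'pics/{f}.png')[155:240,130:200]
    m=((im.min(2)>105)&(im[:,:,0].astype(int)-im[:,:,2]<40)).astype(np.uint8); m[44:,:] = 0 if 0 else m[44:,:]
    ys,xs=np.nonzero(m); c0=np.array([34.7,41.])
    ang=np.arctan2(ys-c0[1],xs-c0[0]); r=np.hypot(xs-c0[0],ys-c0[1]); pts=[]
    for a in np.arange(-np.pi,np.pi,.15):
        k=(abs(ang-a)<.075)&(r<29)
        if k.any():
            i=np.argmax(np.where(k,r,0)); 
            if r[i]>21: pts.append((xs[i],ys[i]))
    P=np.array(pts,float)
    for _ in range(3):
        A=np.c_[2*P,np.ones(len(P))]; x=np.linalg.lstsq(A,(P**2).sum(1),rcond=None)[0]; rr=np.sqrt(x[2]+x[0]**2+x[1]**2)
        e=np.hypot(*(P-x[:2]).T)-rr; P=P[abs(e)<1.2]
    p=x[:2]+[130,155]; print(f,len(P),p.round(2),rr.round(2),'exp',round(.062*K(s)[0,0]/1.46,2),ray(s,*p,.09).round(4))
cv2.imwrite('pics/crop8.png',np.hstack([cv2.resize(cv2.imread('pics/top7.png')[150:230,125:205],(400,400)),cv2.resize(s['image'][150:230,125:205],(400,400))]))
```

```text
top4 33 [164.21 195.99] 25.21 exp 25.39 [0.6139 0.2821 0.09  ]
top7 34 [164.17 198.09] 26.75 exp 25.39 [0.6086 0.2822 0.09  ]
```

Emit:
apply_moves([
  [1.4, -0.7, 0, 0, 0, 0, 20],
  [2.9, -1.5, 0, 0, 0, 0, 20],
  [4.2, -2.1, 0, 0, 0, 0, 20],
  [4.9, -2.49, 0, 0, 0, 0, 20],
  [4.9, -2.49, 0.4, 0, 0, 0, 20],
  [4.9, -2.49, 1, 0, 0, 0, 20],
  [4.9, -2.49, 1.5, 0, 0, 0, 20],
  [4.9, -2.49, 1.7, 0, 0, 0, 20],
])

```text
clock: 25.9
eef_pos: [0.6169, 0.2816, 0.1903]
ee_rot: [1.0, 0.005, -0.001, 0.0]
wrist_force: [1.1, 1.2, -0.4]
opening: 0.0285
```

Emit:
apply_moves([
  [0, 0, 0.05, 0, 0, 0, 20],
  [0, 0, 0.12, 0, 0, 0, 20],
  [0, 0, 0.2, 0, 0, 0, 20],
  [0, 0, 0.28, 0, 0, 0, 20],
  [0, 0, 0.36, 0, 0, 0, 20],
  [0, 0, 0.4, 0, 0, 0, 20],
  [0, 0, 0.4, 0, 0, 0, 20],
  [0, 0, 0.4, 0, 0, 0, 20],
])

```text
clock: 26.9
eef_pos: [0.617, 0.2816, 0.1785]
ee_rot: [1.0, 0.005, -0.0, 0.0]
wrist_force: [1.8, 1.3, 2.2]
opening: 0.0286
```

Emit:
apply_moves([
  [0, 0, 0, 0, 0, 0, 30],
  [0, 0, 0, 0, 0, 0, 40],
  [0, 0, 0, 0, 0, 0, 60],
  [0, 0, 0, 0, 0, 0, 60],
  [0, 0, -0.8, 0, 0, 0, 60],
  [0, 0, -1.8, 0, 0, 0, 60],
  [0, 0, -2.8, 0, 0, 0, 60],
  [-1.5, 1, -3, 0, 0, 0, 60],
])

```text
clock: 27.9
eef_pos: [0.5738, 0.2518, 0.2698]
ee_rot: [1.0, 0.006, 0.001, -0.0]
wrist_force: [0.3, -0.7, 0.2]
opening: 0.0603
```

Emit:
apply_moves([
  [-1, 1, 0, 0, 0, 0, 60],
  [-2, 2.5, 0, 0, 0, 0, 60],
  [-3, 4, 0, 0, 0, 0, 60],
  [-4, 5.5, 0, 0, 0, 0, 60],
  [-4.5, 7, 0, 0, 0, 0, 60],
  [-4.5, 8, 0, 0, 0, 0, 60],
  [-4.5, 8.5, 0, 0, 0, 0, 60],
  [-4.5, 8.5, 0, 0, 0, 0, 60],
])

```text
clock: 28.9
eef_pos: [0.4419, -0.0051, 0.2693]
ee_rot: [1.0, 0.005, 0.001, -0.001]
wrist_force: [0.4, 0.7, 0.2]
opening: 0.0602
```

Run:
```python
from h import *
st(); a=snap('top','top9'); b=snap('scene','sc9')
for c in ('top','scene'):
    for l in ('lid_1','tub_1','timer','marker'):
        for d in tip_of(c,l): print(c,l,np.round(d['point'],3),round(d['conf'],2))
cv2.imwrite('pics/crop9.png',np.hstack([cv2.resize(a['image'][140:320,120:300],(400,400)),cv2.resize(b['image'][220:350,200:330],(400,400))]))
```

```text
t 28.9 tcp [ 0.4419 -0.0051  0.2693] F [0.4 0.7 0.2] open 0.0602
[[1.0, 0.01, 0.002], [0.01, -1.0, 0.001], [0.002, -0.001, -1.0]] [-0.19 -0.12  1.78  0.    1.48  1.37]
top lid_1 [ 0.473 -0.518  0.   ] 0.95
top lid_1 [ 0.618 -0.118  0.078] 0.93
top lid_1 [0.625 0.1   0.077] 0.88
top lid_1 [0.613 0.283 0.08 ] 0.73
top timer [ 0.392  0.056 -0.002] 0.9
top marker [ 0.339  0.171 -0.   ] 0.42
scene lid_1 [ 0.475 -0.524 -0.003] 0.75
scene lid_1 [0.632 0.105 0.08 ] 0.65
scene lid_1 [0.614 0.281 0.076] 0.64
scene lid_1 [ 0.62  -0.111  0.077] 0.58
scene lid_1 [ 0.428 -0.09   0.   ] 0.54
scene tub_1 [ 0.615 -0.116 -0.004] 0.96
scene tub_1 [ 0.624  0.105 -0.002] 0.9
scene tub_1 [ 0.611  0.284 -0.003] 0.82
scene timer [ 0.393  0.053 -0.003] 0.9
scene timer [ 0.617 -0.118  0.   ] 0.53
scene marker [0.626 0.105 0.001] 0.65
```

View pics/crop9.png

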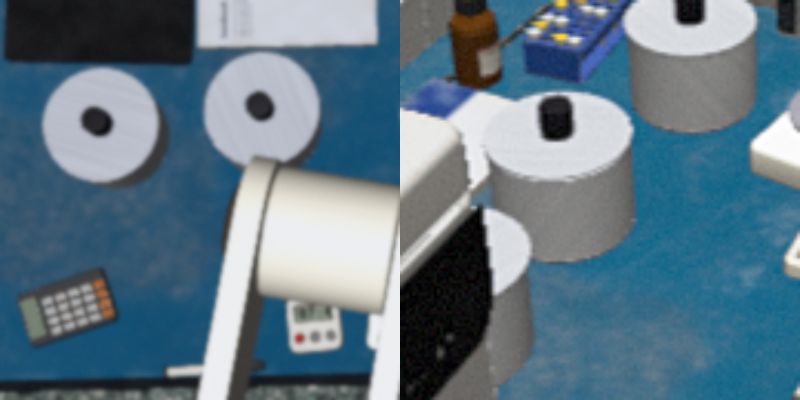

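The crop shows lid A at (100,125) and lid B at (262,108), both concentric with their tubs and with level discs. One numeric comparison against the first picture, and I sign off if it agrees.

Run:
```python
from h import *
ok=True; E={}
for f in ('top1','top9'):
    im=cv2.imread(f'pics/{f}.png')
    for n,(u,v) in dict(A=(165,195),B=(237,190),C=(326,191)).items():
        w=im[v-30:v+30,u-32:u+32].astype(int)
        g=((w.min(2)>120)&(w.max(2)-w.min(2)<40)).astype(np.uint8)
        if n=='B': g[:10]=0; g[48:]=0
        e=cv2.fitEllipse(max(cv2.findContours(g,0,1)[0],key=cv2.contourArea)); E[f,n]=np.r_[e[0],e[1]]
        print(f,n,E[f,n].round(1))
d=max(abs(E['top9',n]-E['top1',n]).max() for n in 'AC'); print('max diff px',d)
a,b=cv2.imread('pics/top1.png'),cv2.imread('pics/top9.png')
print('timer/marker-tip diff',cv2.absdiff(a,b)[285:297,252:272].mean().round(1),cv2.absdiff(a,b)[302:309,196:207].mean().round(1))
if d<1.6: print(sign_off())
```

```text
top1 A [30.4 30.3 50.3 51.5]
top1 B [31.4 28.9 40.8 54.4]
top1 C [31.9 30.5 50.5 50.8]
top9 A [31.8 30.7 50.1 51.4]
top9 B [32.2 28.6 40.9 54.5]
top9 C [31.9 30.5 50.4 50.8]
max diff px 1.35906982421875
timer/marker-tip diff 4.4 3.7
the job is handed in; nothing more can be done
None
```

The check weight is on the balance pan and the job is handed in at about 29 s of the 72 s allowed. I lifted two lids. The middle tub at (0.62, 0.10) held the dish, and its lid went straight back. The leftmost tub at (0.61, 0.28) held the weight. I set that lid on the worktop, moved the weight to the pan, and put the lid back. The third tub's lid was never lifted, as the weight had already been found, and the green look-alike was not touched.

**Balance:** the pictures show the weight upright and close to the pan's centre. I released it once the pan was carrying nearly all of its weight. I could not read how far the pan sank, but the tool height at release puts it at about 5–6 mm, below the 11 mm overload limit.

**Tubs and lids:** both replaced lids look flat.
- The left lid sits within about 1.4 pixels (3.5 mm) of where it first was. That is inside the plug's clearance, so it is seated but not exactly centred as before.
- The middle lid shifted about 0.8 pixels (2 mm).
- The third tub shows no change.

**Timer and marker:** the timer and the end of the marker I could see look unchanged. The arm hid the rest of the marker in the last top picture. One network also reported "marker" on the middle tub in the scene picture, which I took to be a false detection.

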